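# Snap the key box shut and pin its hasp

## Robot

A 6-joint arm with a two-finger parallel gripper is mounted at the origin on the work surface. World frame = base frame: x ahead of the robot, y to its left, z up, the work surface at z = 0. Lengths are in mm, angles in rad, forces in N, time in s.
With the tool pointing down it reaches from about 350 to 925 mm from the base axis. Payload 6.4 kg.
Tool frame: the origin (TCP) lies midway between the tips of the shut fingers; the grasp point (between the pads) lies 19 mm behind it (arm.hold_point_z is the distance from the TCP to the grasp point, in mm); z points along the fingers, y is the line along which they close (so a half turn about z gives the same grasp; the last joint's range is limited). The gripper opens to 94 mm and grips with 3 to 60 N. Pads are 16 mm wide; open, the fingers measure 119 mm over their backs; the gripper's body (75 mm by 177 mm) begins 78 mm behind the grasp point.
Start: joints at [-1.341, 0.245, 1.558, -0, 1.339, -0.174], TCP at [255.401, -597.733, 205.455] pointing down, gripper open.
Joint ranges: [-3.13, 3.13], [-1.02, 2.26], [0.13, 2.54], [-0.95, 4.09], [0.21, 2.88], [-2.74, 2.74]. Speed limits (rad/s): [2.57, 2.57, 3.14, 3.14, 3.14, 3.14].

## Interface

Orientations are given as [roll, pitch, yaw] about the fixed x, y, z axes, in that order (R = Rz(yaw) Ry(pitch) Rx(roll)).
In Python, from bench import arm, eyes gives the robot as it stands.
- The arm moves only by the tool step_arm, never from a script. Its argument "series" is a list of rows, each an object of numbers: "x", "y", "z": the shift along the tool's x, y, z in units of 60 mm (1.0 is 60 mm); "rx", "ry", "rz": the turn, a rotation vector about the tool's x, y, z in units of 8 degrees (1.0 is 8 degrees); "fingers": the closure, from -1 (fully open) to 1 (shut). A call has 1 to 10 rows; each row is the pose to reach, as a shift and turn from the pose commanded when the call began, along the tool's axes at that moment; what a row does not reach only later rows make up. A row lasts 1/8 s, in which the tool goes at most 62.5 mm and 10.7 degrees, less where a joint would pass 70% of its speed; a pose out of reach is approached as far as the arm can. A call with a gripper value outside its range is refused whole. The fingers move at their own pace and stop on an object; the grip force is fixed at half the most. Time passes only in rows, so rows that repeat a pose let the fingers close. It gives the time, the measured TCP pose, the force, the opening and the grip force at its end, in the units of the state.
- arm.observe(): the state, without advancing time (a new reading comes with each control period).
- eyes.snapshot(name): name is "scene" or "side" or "wrist"; returns (picture, depth): 400x640x3 uint8, red, green, blue; 400x640 float32, mm along the optical axis (not along the pixel's ray), 0 where there is no reading.
- eyes.get_calibration(name): a dict with "mtx" (3x3 intrinsics, pixels), "k1" (the pictures are not rectified: a ray, as slopes to the right and down, at radius r is drawn at 1 + k1 r^2 times it, then the intrinsics apply), "xyz" and "attitude" of the camera in the world. Camera axes: x right, y down, z forward; pixel columns grow to the right and rows downward; lengths in mm; the calibration is good to about 2 mm. A picture is of the moment at which its call begins: read the wrist's pose just before it. get_calibration takes no time and is no camera call; for the wrist camera it gives the pose at the moment of the call.
- arm.finish_job(): hands the job in; it is judged then, once.
The state is a dict: "time_s": time; "joints": joint angles; "dq": joint speeds; "joint_efforts": joint torques, N m; "tool_pos": TCP position; "orientation": TCP orientation; "force": force on the tool from outside, world axes, zero at the start; "ft_torque": the same for the moment, N m; "opening": finger opening in mm; "finger_force": force on a finger pad.
Only numpy, scipy, OpenCV 4.12 (cv2) and the standard library are available. Lean on these libraries where they do the work, as an engineer would, in place of code of your own. Each camera call takes 0.05 s, during which the arm holds its last target. There are 200 camera calls.

## Task

Close the aluminium key box: press its sprung cover down until the roller catch snaps and holds it shut by itself with your hand off it, and only then push the headed pin sideways through the fork and the cover's lug until its head is fully home. The box stands on a soft pad that gives under load, so go by feel and do not force it, and leave the other things on the shelf where they are.

Things in the scene. Friction and masses are not known exactly. Their poses are not given: they have to be found in the camera images.
- pad: fixed soft rubber pad under the key box, 150 x 210 x 24 mm; origin at the centre of its underside. The aluminium box (120 mm along pad x, 180 mm along pad y, 55 mm high without cover) stands centred on it. Pad +x points from hinge side to front of the box (away from the robot at yaw 0), z up; yaw varies by 0.4 either way. Over 40 N from the robot on box or pad counts as forcing.
- case (a joint): how far the box has sunk into the pad (m): 0 at rest; it gives about 1 mm per 1.4 N pressed down on the box, at most 20 mm, and springs back. It does not give sideways.
- cover (a joint): cover angle (rad): 0 shut, starts at 0.85 to 1.2. As it opens, its front edge swings up and back towards the hinge side. Its spring and stiff hinge lift it to 0.6 to 0.75 if let go unlatched. The catch is met at about 0.09, passed at 0.04, then holds it below 0.02. Pressing 100 mm from the hinge takes up to 6 N on the way down and 14 to 18 N to pass the catch.
- cover_hinge (a point): middle of the hinge axis (along pad y), at pad (-60, 0, 85) mm when nothing presses. The cover is a flat plate 122 mm from here to its free front edge, 180 mm wide, 10 mm thick; its outer face lies 5 mm above the axis when shut. Site x points along the plate to the free edge, z out of the outer face.
- cover_edge (a point): middle of the cover's free front edge, on the outer face. A lug 10 mm thick and 40 mm deep hangs from this edge at pad y = -31 mm and drops between the fork's tines when shut.
- catch_mid (a point): middle of the sprung roller catch on the box's front face, pad (75, 45, 74) mm, 44 mm wide, standing out to pad x = 90 mm; the cover's striker snaps under the roller
- fork_mid (a point): middle of the fork on the box's front face, pad (79, -31, 58) mm: two tines 12 mm thick, 14 mm apart, 26 mm high, standing out to pad x = 91 mm
- pin (a joint): how far the pin is pushed in (m): starts drawn out at 0 to 0.004; 0.046 when its head seats on the fork. It slides along pad +y with 3 to 5 N of friction. With the cover not latched the pin runs against the lug or blocks it; with the pin in, the cover cannot shut.
- pin_head (a point): centre of the flat outer face of the pin's head: push it towards pad +y. Steel pin, level, along pad y, 10 mm thick, 62 mm long, captive in the fork; head 26 mm across, 10 mm thick; axis at pad x = 79 mm (19 mm in front of the box), 58 mm above the shelf. This face moves from pad y = -106 mm (drawn out) to -60 mm (home).
- bowl: pink ceramic trinket bowl, 110 mm across, 45 mm high; origin at the centre of its underside; a bystander, leave it where it is
- aid_case: silver hearing-aid case, closed, 70 x 100 x 32 mm; origin at the centre of its underside; a bystander, leave it where it is
- doorstop: black rubber doorstop wedge, 120 x 42 mm, about 35 mm high; origin at the centre of its underside; a bystander, leave it where it is
- key_a: aluminium locker key lying flat, 80 mm long, 5 mm thick; origin at the centre of its underside; a bystander, leave it where it is
- key_b: second aluminium locker key, the same; origin at the centre of its underside; a bystander, leave it where it is
- jar: round white jar with an aluminium cap, 60 mm across, 55 mm high; origin at the centre of its underside; a bystander, leave it where it is

How it is judged:
By the outcome, as a careful person would: the job done as asked, in the order asked, and still so for the second after the job is handed in, with the robot touching nothing.
It also fails if it takes over 48 s, if anything falls off the work surface, if the arm or the gripper's body presses on something with over 40 N, if the wrist force passes 120 N, or if a joint passes its speed limit or range.

## Working session

There is one attempt and no reset: what is moved stays moved. The work goes in short steps, Python scripts to look and compute and a tool call to move; the robot and the scene stay as the last step left them, time stands still between calls to the robot, and variables do not carry over. Pictures are saved under pics/ and viewed, at most 10 in all, crops included, and the job is handed in when it is done.

Besides the shell and the picture viewer there is one more tool, called after "Call:" as name(argument=value, ...) on one line, values as JSON. step_arm: Moves the arm, as the interface text tells. Its arguments: {"type":"object","properties":{"series":{"type":"array","items":{"type":"object","properties":{"x":{"type":"number"},"y":{"type":"number"},"z":{"type":"number"},"rx":{"type":"number"},"ry":{"type":"number"},"rz":{"type":"number"},"fingers":{"type":"number"}}}}},"required":["series"]}

```bash
mkdir -p pics; ls; python3 - <<'E'
from bench import arm, eyes
import cv2
s=arm.observe(); print({k:s[k] for k in ('time_s','tool_pos','orientation','force','opening')})
for n in ('scene','side'):
    p,d=eyes.snapshot(n); cv2.imwrite(f'pics/{n}0.png',p[:,:,::-1]); import numpy as np; np.save(f'{n}0.npy',d)
    print(eyes.get_calibration(n))
E
```

```text
pics
{'time_s': 0.0, 'tool_pos': array([ 255.29324304, -597.14906848,  204.3708159 ]), 'orientation': array([-3.13978528e+00, -3.37125633e-04,  4.03844559e-01]), 'force': array([ 0.22187081, -0.00641215,  0.11755107]), 'opening': 93.95209215014509}
{'mtx': array([[475.70237736,   0.        , 317.78494598],
       [  0.        , 475.70237736, 201.59580779],
       [  0.        ,   0.        ,   1.        ]]), 'k1': -0.08326242256949862, 'xyz': array([1180.41447408,  346.46341904,  800.38073297]), 'attitude': array([-2.42364173, -0.00266229,  2.11918482])}
{'mtx': array([[418.46835366,   0.        , 323.05980411],
       [  0.        , 418.46835366, 194.89711601],
       [  0.        ,   0.        ,   1.        ]]), 'k1': -0.04292528494887107, 'xyz': array([ 407.8862936 , -596.20897985,  558.90006982]), 'attitude': array([-2.18594372,  0.00834272, -0.33811518])}
```

View pics/scene0.png

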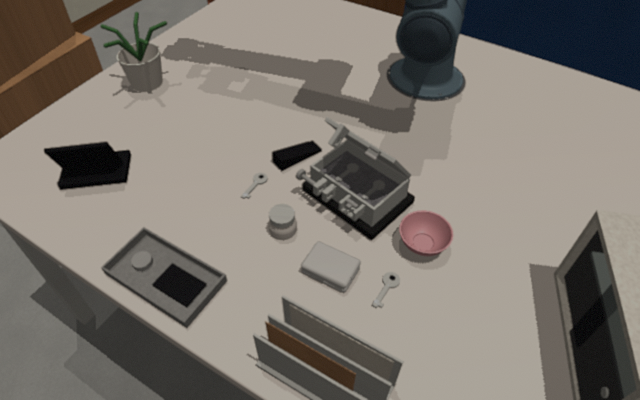

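View pics/side0.png

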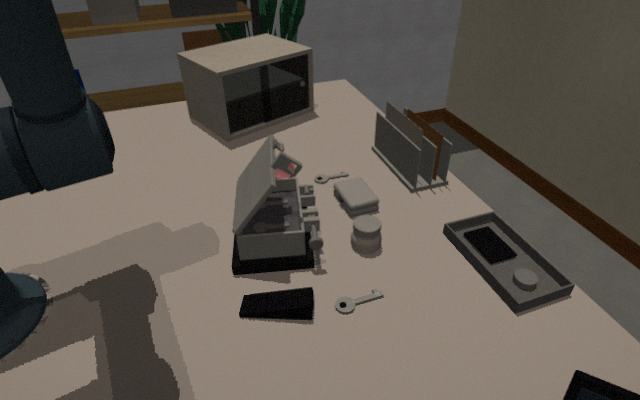

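The scene view shows the box at about (360,180), with the cover open towards the robot and the pin head near (302,175). The side view shows the box at (275,220) and the pin head at (316,241). I'll enlarge both.

```bash
cat > h.py <<'E'
import numpy as np, cv2
from scipy.spatial.transform import Rotation as R
from bench import arm, eyes
def rays(c,uv):
    u=np.atleast_2d(uv).astype(float)
    K=c['mtx']; x=(u-[K[0,2],K[1,2]])/[K[0,0],K[1,1]]; s=x.copy()
    for _ in range(20): s=x/(1+c['k1']*(s**2).sum(1,keepdims=True))
    return np.c_[s,np.ones(len(s))]
def rot(c): return R.from_euler('xyz',c['attitude']).as_matrix()
def at_depth(c,uv,d): return c['xyz']+(rays(c,uv)*np.reshape(d,(-1,1)))@rot(c).T
def at_z(c,uv,z):
    r=rays(c,uv)@rot(c).T; return c['xyz']+r*((z-c['xyz'][2])/r[:,2:])
def proj(c,P):
    p=(np.atleast_2d(P)-c['xyz'])@rot(c); s=p[:,:2]/p[:,2:]
    s=s*(1+c['k1']*(s**2).sum(1,keepdims=True)); return s*[c['mtx'][0,0],c['mtx'][1,1]]+c['mtx'][:2,2]
def tri(c1,u1,c2,u2):
    o=[c1['xyz'],c2['xyz']]; r=[(rays(c,u)@rot(c).T)[0] for c,u in((c1,u1),(c2,u2))]
    A=np.c_[r[0],-r[1]]; t=np.linalg.lstsq(A,o[1]-o[0],rcond=None)[0]
    a,b=o[0]+t[0]*r[0],o[1]+t[1]*r[1]; return (a+b)/2,np.linalg.norm(a-b)
E
python3 - <<'E'
import cv2
a=cv2.imread('pics/scene0.png')[110:245,285:425]; b=cv2.imread('pics/side0.png')[130:280,220:340]
cv2.imwrite('pics/c1.png',cv2.resize(a,None,fx=4.4,fy=4.4,interpolation=cv2.INTER_CUBIC))
cv2.imwrite('pics/c2.png',cv2.resize(b,None,fx=4,fy=4,interpolation=cv2.INTER_CUBIC))
E
```

```text
(no output)
```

View pics/c1.png

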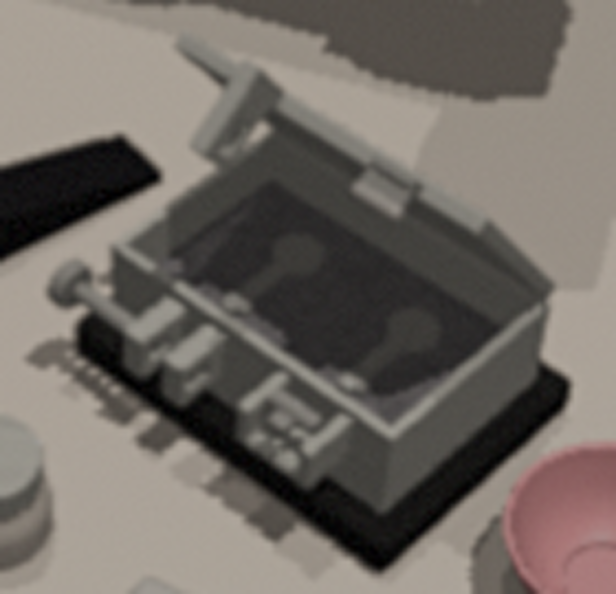

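View pics/c2.png

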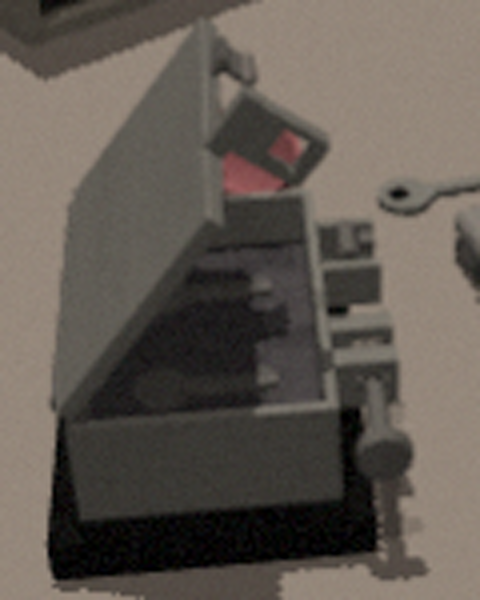

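```bash
cat > fit.py <<'E'
from h import *
from scipy.optimize import least_squares
cs,cd=eyes.get_calibration('scene'),eyes.get_calibration('side')
S=lambda x,y:np.array([285+x/4.4,110+y/4.4]); D=lambda x,y:np.array([220+x/4,130+y/4])
for n,a,b in (('rimF-',S(115,248),D(338,408)),('rimF+',S(392,432),D(305,193)),('head',S(67,285),D(387,452))):
    print(n,*tri(cs,a,cd,b))
T=lambda x,y,th,h: np.array([h+122*np.cos(th)-5*np.sin(th),y,85+122*np.sin(th)+5*np.cos(th)])
def res(q,full=False):
    X,Y,yaw,th,p=q; M=R.from_euler('z',yaw).as_matrix(); W=lambda P: M@np.array(P)+[X,Y,0]
    rim=lambda s:(60,90*s,79); head=(79,-106+p,58)
    obs=[(cs,S(115,248),rim(-1)),(cd,D(338,408),rim(-1)),(cs,S(392,432),rim(1)),(cd,D(305,193),rim(1)),
     (cs,S(67,285),head),(cd,D(387,452),head),(cd,D(215,222),T(0,-90,th,-60)),(cd,D(203,20),T(0,90,th,-60)),(cs,S(180,40),T(0,-90,th,-60)),
     (cs,S(380,570),(75,105,0)),(cd,D(375,550),(75,-105,0)),(cd,D(58,578),(-75,-105,0))]
    return np.concatenate([proj(c,W(P))[0]-u for c,u,P in obs])
r=least_squares(res,[400,0,0,1,2],loss='soft_l1'); print(r.x.round(3)); print(r.fun.reshape(-1,2).round(1).tolist())
X,Y,yaw,th,p=r.x; M=R.from_euler('z',yaw).as_matrix()
for n,P in (('head',(79,-106+p,58)),('edge',T(0,0,th,-60)),('hinge',(-60,0,85)),('shut edge',(62,0,90))): print(n,(M@np.array(P)+[X,Y,0]).round(1))
# depth check
for n,c,u in (('scene',cs,S(90,275)),('side',cd,D(387,452)),('side',cd,D(130,250))):
    d=np.load(n+'0.npy'); i,j=np.round(u).astype(int); print(n,at_depth(c,u,d[j,i]).round(1))
E
python3 fit.py
```

```text
rimF- [561.44504034 -46.67987796  76.35658069] 0.8836787129460066
rimF+ [596.93029856 124.03621664  77.96980407] 0.20025581799243766
head [579.40178261 -62.86409255  57.96125567] 0.7267302763638108
[ 5.21385e+02  5.16010e+01 -2.09000e-01  8.78000e-01  5.77800e+00]
[[-1.0, -1.1], [0.1, -0.5], [1.1, 0.9], [0.4, -1.3], [0.5, -0.5], [-0.6, 0.2], [0.4, -0.3], [0.3, -0.3], [-0.7, -1.3], [1.4, 1.7], [1.1, 1.1], [-1.4, 2.0]]
head [577.9 -62.8  58. ]
edge [535.1  48.7 182.1]
hinge [462.7  64.   85. ]
shut edge [582.   38.8  90. ]
scene [[568.3 -56.8  58.4]]
side [[577.6 -67.4  62.6]]
side [[488.   19.  136.3]]
```

```bash
cat > go.py <<'E'
from h import *
X,Y,yaw=521.4,51.6,-0.207
M=R.from_euler('z',yaw).as_matrix()
def pad(P): return M.T@(np.array(P)-[X,Y,0])
def plan(pts,yw=yaw):
    s=arm.observe(); T=R.from_euler('xyz',s['orientation'])
    print('t',s['time_s'],'pad pos',pad(s['tool_pos']).round(1),'F pad',(M.T@s['force']).round(1),'dq',np.abs(s['dq']).max().round(2))
    rv=(T.inv()*R.from_euler('xyz',[np.pi,0,yw])).as_rotvec()
    print('rot units',(np.degrees(rv)/8).round(3))
    for P in pts: print(P,(T.inv().apply(M@np.array(P)+[X,Y,0]-s['tool_pos'])/60).round(3))
E
python3 -c "
from go import *
plan([(-14,0,225),(-14,0,205)])"
```

```text
t 0.1 pad pos [-127.1 -689.6  204.5] F pad [0.8 0.7 0.8] dq 0.0
rot units [-1.200e-02  2.000e-03  4.375e+00]
(-14, 0, 225) [ 8.137 -8.335 -0.326]
(-14, 0, 205) [ 8.137e+00 -8.335e+00  7.000e-03]
```

Call:
step_arm(series=[{"x":0.8,"y":-0.8,"z":-0.4,"rz":0.5,"fingers":1},{"x":1.6,"y":-1.6,"z":-0.4,"rz":1,"fingers":1},{"x":2.4,"y":-2.4,"z":-0.4,"rz":1.5,"fingers":1},{"x":3.2,"y":-3.2,"z":-0.4,"rz":2,"fingers":1},{"x":4,"y":-4,"z":-0.4,"rz":2.5,"fingers":1},{"x":4.8,"y":-4.8,"z":-0.4,"rz":3,"fingers":1},{"x":5.6,"y":-5.6,"z":-0.4,"rz":3.5,"fingers":1},{"x":6.4,"y":-6.4,"z":-0.4,"rz":4,"fingers":1},{"x":7.1,"y":-7.2,"z":-0.4,"rz":4.37,"fingers":1},{"x":7.1,"y":-7.2,"z":-0.4,"rz":4.37,"fingers":1}])

```text
validation failed for argument at $.se...
```

```bash
python3 -c "
from go import *
plan([(-14,0,225),(-14,0,190)])"
```

```text
t 0.1 pad pos [-127.1 -689.6  204.5] F pad [0.8 0.7 0.8] dq 0.0
rot units [-1.200e-02  2.000e-03  4.375e+00]
(-14, 0, 225) [ 8.137 -8.335 -0.326]
(-14, 0, 190) [ 8.137 -8.334  0.257]
```

Call:
step_arm(series=[{"x":0.8,"y":-0.8,"z":-0.4,"rz":0.5,"fingers":1.0}])

```text
validation failed for argument at $.se...
```

Call:
step_arm(series=[{"x":0.8,"y":-0.8,"z":-0.4,"rx":0.0,"ry":0.0,"rz":0.5,"fingers":1.0}])

```text
time_s: 0.22
tool_pos: [275.9, -542.9, 222.9]
orientation: [-3.136, -0.0, 0.328]
force: [0.9, 1.1, 0.0]
opening: 87.4
finger_force: 0.0
```

```bash
python3 -c "
from go import *
plan([(-14,0,225),(-14,0,190)])"
```

```text
t 0.225 pad pos [-118.1 -632.2  222.9] F pad [0.6 1.2 0. ] dq 1.03
rot units [-0.041  0.011  3.834]
(-14, 0, 225) [ 6.868 -8.178  0.014]
(-14, 0, 190) [ 6.868 -8.175  0.598]
```

Call:
step_arm(series=[{"x":0.7,"y":-0.8,"z":0,"rx":0,"ry":0,"rz":0.5,"fingers":1},{"x":1.4,"y":-1.6,"z":0,"rx":0,"ry":0,"rz":1,"fingers":1},{"x":2.1,"y":-2.5,"z":0,"rx":0,"ry":0,"rz":1.5,"fingers":1},{"x":2.8,"y":-3.3,"z":0,"rx":0,"ry":0,"rz":2,"fingers":1},{"x":3.4,"y":-4.1,"z":0,"rx":0,"ry":0,"rz":2.5,"fingers":1},{"x":4.1,"y":-4.9,"z":0,"rx":0,"ry":0,"rz":3,"fingers":1},{"x":4.8,"y":-5.7,"z":0,"rx":0,"ry":0,"rz":3.4,"fingers":1},{"x":5.5,"y":-6.5,"z":0,"rx":0,"ry":0,"rz":3.83,"fingers":1},{"x":6.2,"y":-7.4,"z":0,"rx":0,"ry":0,"rz":3.83,"fingers":1},{"x":6.87,"y":-8.18,"z":0,"rx":0,"ry":0,"rz":3.83,"fingers":1}])

```text
time_s: 1.48
tool_pos: [500.2, 42.9, 226.2]
orientation: [3.141, -0.0, -0.201]
force: [0.5, -0.5, 0.2]
opening: 0.6
finger_force: 0.0
```

```bash
python3 -c "
from go import *
plan([(-14,0,225),(-14,0,190)])"
```

```text
t 1.475 pad pos [-18.9 -12.9 226.2] F pad [ 0.6 -0.4  0.2] dq 1.03
rot units [ 0.001 -0.001  0.046]
(-14, 0, 225) [ 0.083 -0.214  0.019]
(-14, 0, 190) [ 0.083 -0.215  0.603]
```

Call:
step_arm(series=[{"x":0,"y":0,"z":0.3,"rx":0,"ry":0,"rz":0,"fingers":1},{"x":0,"y":0,"z":0.6,"rx":0,"ry":0,"rz":0,"fingers":1},{"x":0,"y":0,"z":0.7,"rx":0,"ry":0,"rz":0,"fingers":1},{"x":0,"y":0,"z":0.8,"rx":0,"ry":0,"rz":0,"fingers":1},{"x":0,"y":0,"z":0.8,"rx":0,"ry":0,"rz":0,"fingers":1}])

```text
time_s: 2.1
tool_pos: [500.0, 39.9, 178.1]
orientation: [3.142, 0.0, -0.202]
force: [-0.5, 0.1, 0.6]
opening: 0.7
finger_force: 0.0
```

```bash
python3 -c "
from go import *
plan([tuple((-60+103*np.cos(t)-5*np.sin(t)-8, 0, 85+103*np.sin(t)+5*np.cos(t))) for t in (.9,.8,.7,.6,.5,.4,.3,.2,.1,.05)])
p,d=eyes.snapshot('side'); cv2.imwrite('pics/side1.png',cv2.resize(p[110:290,180:380,::-1],None,fx=3,fy=3))"
```

```text
t 2.1 pad pos [-18.6 -15.9 178.1] F pad [-0.5  0.   0.6] dq 0.02
rot units [0.    0.002 0.033]
(np.float64(-7.890807816258977), 0, np.float64(168.79072153298412)) [ 0.179 -0.264  0.155]
(np.float64(0.17401060826041714), 0, np.float64(162.37121090938666)) [ 0.314 -0.263  0.262]
(np.float64(7.557656854113855), 0, np.float64(155.17863272190462)) [ 0.437 -0.262  0.382]
(np.float64(14.186355968721692), 0, np.float64(147.28485283423703)) [ 0.548 -0.262  0.513]
(np.float64(19.993876181687373), 0, np.float64(138.7687432856848)) [ 0.644 -0.262  0.655]
(np.float64(24.92219067075392), 0, np.float64(129.71539422780543)) [ 0.727 -0.261  0.806]
(np.float64(28.922057346630723), 0, np.float64(120.21526373174599)) [ 0.793 -0.261  0.965]
(np.float64(31.953510863672577), 0, np.float64(110.36327396109752)) [ 0.844 -0.261  1.129]
(np.float64(33.986261940402514), 0, np.float64(100.25786274101344)) [ 0.878 -0.26   1.297]
(np.float64(34.62138097432814), 0, np.float64(95.14160573685469)) [ 0.888 -0.26   1.382]
```

View pics/side1.png

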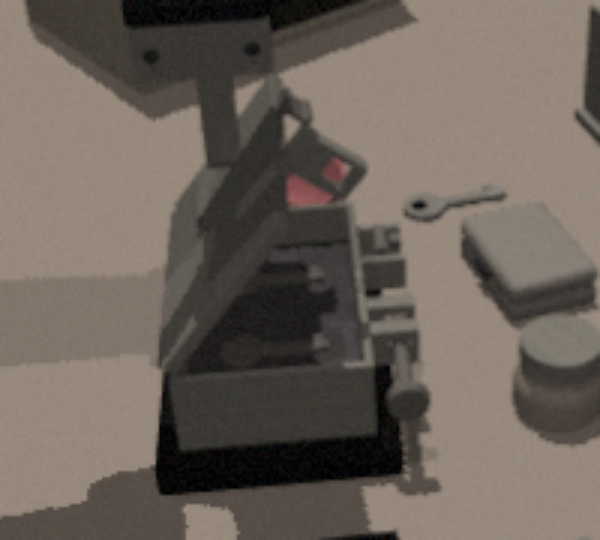

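The finger tip is at (222,165), just above the cover's outer face and clear of it. I'll follow the closing arc.

Call:
step_arm(series=[{"x":0.1,"y":-0.26,"z":0.0,"rx":0,"ry":0,"rz":0,"fingers":1},{"x":0.18,"y":-0.26,"z":0.15,"rx":0,"ry":0,"rz":0,"fingers":1},{"x":0.31,"y":-0.26,"z":0.26,"rx":0,"ry":0,"rz":0,"fingers":1},{"x":0.38,"y":-0.26,"z":0.32,"rx":0,"ry":0,"rz":0,"fingers":1},{"x":0.44,"y":-0.26,"z":0.38,"rx":0,"ry":0,"rz":0,"fingers":1}])

```text
time_s: 2.78
tool_pos: [529.2, 50.7, 155.0]
orientation: [-3.141, 0.001, -0.201]
force: [-0.9, 1.1, 1.2]
opening: 0.7
finger_force: 0.8
```

Call:
step_arm(series=[{"x":0.06,"y":0,"z":0.07,"rx":0,"ry":0,"rz":0,"fingers":1},{"x":0.11,"y":0,"z":0.13,"rx":0,"ry":0,"rz":0,"fingers":1},{"x":0.16,"y":0,"z":0.2,"rx":0,"ry":0,"rz":0,"fingers":1},{"x":0.21,"y":0,"z":0.27,"rx":0,"ry":0,"rz":0,"fingers":1},{"x":0.25,"y":0,"z":0.35,"rx":0,"ry":0,"rz":0,"fingers":1},{"x":0.29,"y":0,"z":0.42,"rx":0,"ry":0,"rz":0,"fingers":1}])

```text
time_s: 3.52
tool_pos: [546.1, 47.2, 129.9]
orientation: [3.141, 0.0, -0.201]
force: [-2.0, 1.0, 2.4]
opening: 0.2
finger_force: 1.2
```

```bash
python3 -c "
from go import *
plan([])
p,d=eyes.snapshot('side'); cv2.imwrite('pics/side2.png',cv2.resize(p[110:290,180:380,::-1],None,fx=3,fy=3))"
```

```text
t 3.525 pad pos [ 25.1   0.7 129.9] F pad [-2.1  0.6  2.4] dq 0.09
rot units [0.002 0.003 0.045]
```

View pics/side2.png

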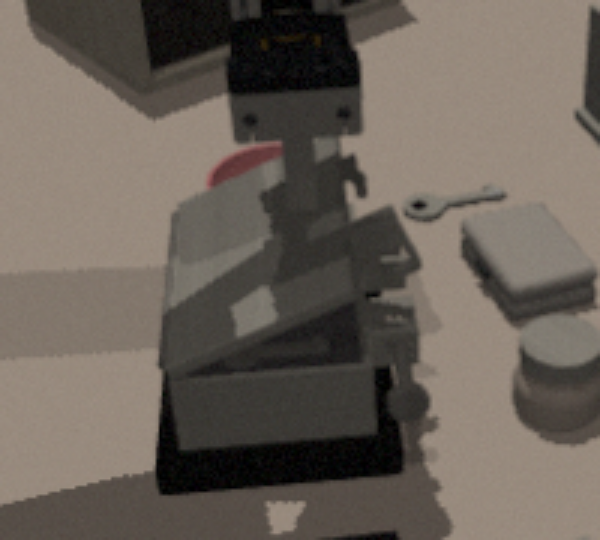

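The cover is following down to about 0.4 rad, with the finger on its outer face at (300,200). I'll continue.

Call:
step_arm(series=[{"x":0.03,"y":0,"z":0.08,"rx":0,"ry":0,"rz":0,"fingers":1},{"x":0.065,"y":0,"z":0.16,"rx":0,"ry":0,"rz":0,"fingers":1},{"x":0.09,"y":0,"z":0.24,"rx":0,"ry":0,"rz":0,"fingers":1},{"x":0.115,"y":0,"z":0.32,"rx":0,"ry":0,"rz":0,"fingers":1},{"x":0.135,"y":0,"z":0.4,"rx":0,"ry":0,"rz":0,"fingers":1},{"x":0.15,"y":0,"z":0.48,"rx":0,"ry":0,"rz":0,"fingers":1},{"x":0.15,"y":0,"z":0.48,"rx":0,"ry":0,"rz":0,"fingers":1}])

```text
time_s: 4.45
tool_pos: [555.1, 45.3, 101.2]
orientation: [3.141, -0.0, -0.201]
force: [-2.3, -0.8, 3.0]
opening: 0.5
finger_force: 1.2
```

Call:
step_arm(series=[{"x":0.01,"y":0,"z":0.05,"rx":0,"ry":0,"rz":0,"fingers":1},{"x":0.01,"y":0,"z":0.1,"rx":0,"ry":0,"rz":0,"fingers":1},{"x":0.01,"y":0,"z":0.15,"rx":0,"ry":0,"rz":0,"fingers":1},{"x":0.01,"y":0,"z":0.15,"rx":0,"ry":0,"rz":0,"fingers":1}])

```text
time_s: 4.95
tool_pos: [556.0, 45.2, 93.2]
orientation: [3.142, -0.001, -0.201]
force: [-3.7, -0.9, 7.7]
opening: 0.6
finger_force: 3.8
```

Call:
step_arm(series=[{"x":0,"y":0,"z":0.05,"rx":0,"ry":0,"rz":0,"fingers":1},{"x":0,"y":0,"z":0.1,"rx":0,"ry":0,"rz":0,"fingers":1},{"x":0,"y":0,"z":0.1,"rx":0,"ry":0,"rz":0,"fingers":1}])

```text
time_s: 5.32
tool_pos: [556.3, 45.2, 88.1]
orientation: [3.141, -0.001, -0.201]
force: [-5.4, -0.5, 12.8]
opening: 0.2
finger_force: 6.3
```

Call:
step_arm(series=[{"x":0,"y":0,"z":0.04,"rx":0,"ry":0,"rz":0,"fingers":1},{"x":0,"y":0,"z":0.07,"rx":0,"ry":0,"rz":0,"fingers":1},{"x":0,"y":0,"z":0.07,"rx":0,"ry":0,"rz":0,"fingers":1}])

```text
time_s: 5.7
tool_pos: [556.8, 45.1, 83.7]
orientation: [3.142, -0.003, -0.201]
force: [-2.5, -0.6, 8.7]
opening: 0.8
finger_force: 4.3
```

Call:
step_arm(series=[{"x":0,"y":0,"z":0.03,"rx":0,"ry":0,"rz":0,"fingers":1},{"x":0,"y":0,"z":0.05,"rx":0,"ry":0,"rz":0,"fingers":1},{"x":0,"y":0,"z":0.05,"rx":0,"ry":0,"rz":0,"fingers":1}])

```text
time_s: 6.08
tool_pos: [556.9, 45.1, 81.2]
orientation: [3.141, -0.003, -0.201]
force: [-3.8, -0.9, 11.6]
opening: 0.5
finger_force: 6.0
```

Call:
step_arm(series=[{"x":0,"y":0,"z":0.03,"rx":0,"ry":0,"rz":0,"fingers":1},{"x":0,"y":0,"z":0.05,"rx":0,"ry":0,"rz":0,"fingers":1},{"x":0,"y":0,"z":0.05,"rx":0,"ry":0,"rz":0,"fingers":1}])

```text
time_s: 6.45
tool_pos: [556.9, 45.1, 78.8]
orientation: [3.141, -0.002, -0.201]
force: [-5.0, -0.3, 15.2]
opening: 0.6
finger_force: 7.7
```

Force dropped as it passed the catch, and it now rises at 1.4 N/mm, which is the pad's stiffness, so it looks latched. I'll release and look.

Call:
step_arm(series=[{"x":0,"y":0,"z":-0.1,"rx":0,"ry":0,"rz":0,"fingers":1},{"x":0,"y":0,"z":-0.2,"rx":0,"ry":0,"rz":0,"fingers":1},{"x":0,"y":0,"z":-0.5,"rx":0,"ry":0,"rz":0,"fingers":1},{"x":0,"y":0,"z":-1,"rx":0,"ry":0,"rz":0,"fingers":1},{"x":0,"y":0.5,"z":-1.3,"rx":0,"ry":0,"rz":0,"fingers":1},{"x":0,"y":1.4,"z":-1.3,"rx":0,"ry":0,"rz":0,"fingers":1},{"x":0,"y":2.2,"z":-1.3,"rx":0,"ry":0,"rz":0,"fingers":1},{"x":0,"y":2.4,"z":-1.3,"rx":0,"ry":0,"rz":0,"fingers":1},{"x":0,"y":2.4,"z":-1.3,"rx":0,"ry":0,"rz":0,"fingers":1}])

```text
time_s: 7.58
tool_pos: [526.9, -95.7, 154.4]
orientation: [-3.141, -0.0, -0.202]
force: [-0.0, 0.8, 0.4]
opening: 0.7
finger_force: 0.0
```

```bash
python3 -c "
from go import *
plan([(79,-126,157),(79,-126,52),(79,-60-12.5,52)])
out=[]
for n,r in (('scene',(slice(120,250),slice(280,420))),('side',(slice(150,280),slice(210,350)))):
    p,d=eyes.snapshot(n); out.append(cv2.resize(p[r][:,:,::-1],None,fx=2.8,fy=2.8,interpolation=cv2.INTER_CUBIC)); cv2.imwrite('pics/full_'+n+'.png',p[:,:,::-1]); np.save(n+'1.npy',d)
cv2.imwrite('pics/both.png',np.hstack(out))"
```

```text
t 7.575 pad pos [  35.6 -143.1  154.4] F pad [-0.2  0.8  0.4] dq 0.03
rot units [-0.004 -0.001  0.037]
(79, -126, 157) [ 0.724 -0.281 -0.042]
(79, -126, 52) [ 0.724 -0.279  1.708]
(79, -72.5, 52) [ 0.729 -1.171  1.708]
```

View pics/both.png

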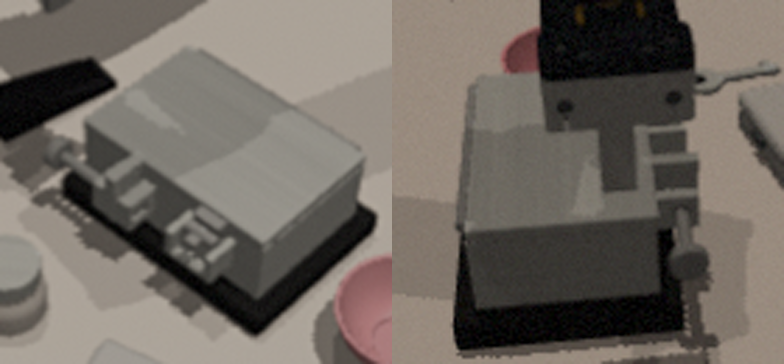

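The cover is flat and shut with the hand off. The pin head is still out, at (58,148) in the left view and (688,258) in the right. I'll go beside the head at working height.

Call:
step_arm(series=[{"x":0.74,"y":-0.15,"z":0,"rx":0,"ry":0,"rz":0.03,"fingers":1},{"x":0.74,"y":-0.15,"z":0.4,"rx":0,"ry":0,"rz":0.03,"fingers":1},{"x":0.74,"y":-0.15,"z":0.9,"rx":0,"ry":0,"rz":0.03,"fingers":1},{"x":0.74,"y":-0.15,"z":1.3,"rx":0,"ry":0,"rz":0.03,"fingers":1},{"x":0.74,"y":-0.15,"z":1.7,"rx":0,"ry":0,"rz":0.03,"fingers":1},{"x":0.74,"y":-0.15,"z":1.7,"rx":0,"ry":0,"rz":0.03,"fingers":1},{"x":0.74,"y":-0.15,"z":1.7,"rx":0,"ry":0,"rz":0.03,"fingers":1}])

```text
time_s: 8.55
tool_pos: [572.9, -95.2, 53.2]
orientation: [3.142, -0.001, -0.204]
force: [-0.2, -0.3, -0.1]
opening: 0.3
finger_force: 0.0
```

```bash
python3 -c "
from go import *
plan([(79,-118,52),(79,-72.5,52)])
p,d=eyes.snapshot('side'); cv2.imwrite('pics/side3.png',cv2.resize(p[160:290,250:390,::-1],None,fx=4,fy=4,interpolation=cv2.INTER_CUBIC))"
```

```text
t 8.55 pad pos [  80.6 -133.1   53.2] F pad [-0.1 -0.3 -0.1] dq 0.01
rot units [ 0.001 -0.009  0.023]
(79, -118, 52) [-0.025 -0.251  0.02 ]
(79, -72.5, 52) [-0.023 -1.009  0.02 ]
```

View pics/side3.png

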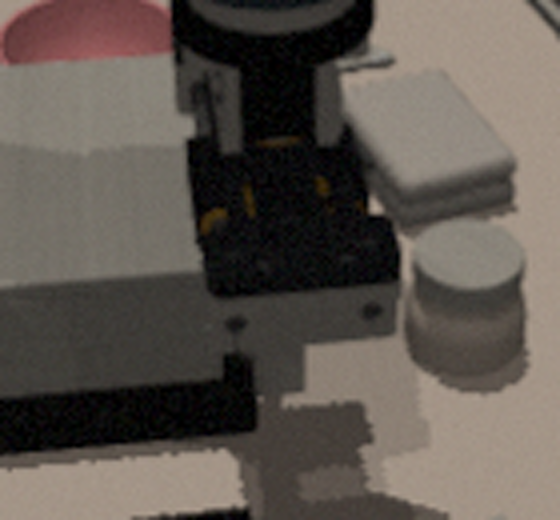

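The hand stands clear, with the fingers in front of the pin head at about (285,370). I'll push towards pad +y (tool −y).

Call:
step_arm(series=[{"x":-0.02,"y":-0.1,"z":0,"rx":0,"ry":0,"rz":0,"fingers":1},{"x":-0.02,"y":-0.2,"z":0,"rx":0,"ry":0,"rz":0,"fingers":1},{"x":-0.02,"y":-0.3,"z":0,"rx":0,"ry":0,"rz":0,"fingers":1},{"x":-0.02,"y":-0.4,"z":0,"rx":0,"ry":0,"rz":0,"fingers":1},{"x":-0.02,"y":-0.5,"z":0,"rx":0,"ry":0,"rz":0,"fingers":1}])

```text
time_s: 9.22
tool_pos: [577.4, -66.3, 52.5]
orientation: [3.141, -0.001, -0.205]
force: [0.9, -4.5, -0.6]
opening: 0.4
finger_force: 2.0
```

Call:
step_arm(series=[{"x":0,"y":-0.08,"z":0,"rx":0,"ry":0,"rz":0,"fingers":1},{"x":0,"y":-0.16,"z":0,"rx":0,"ry":0,"rz":0,"fingers":1},{"x":0,"y":-0.24,"z":0,"rx":0,"ry":0,"rz":0,"fingers":1}])

```text
time_s: 9.6
tool_pos: [580.6, -52.0, 52.6]
orientation: [3.141, -0.001, -0.205]
force: [1.6, -3.7, 0.6]
opening: 0.5
finger_force: 1.9
```

Call:
step_arm(series=[{"x":0,"y":-0.06,"z":0,"rx":0,"ry":0,"rz":0,"fingers":1},{"x":0,"y":-0.12,"z":0,"rx":0,"ry":0,"rz":0,"fingers":1},{"x":0,"y":-0.18,"z":0,"rx":0,"ry":0,"rz":0,"fingers":1}])

```text
time_s: 9.98
tool_pos: [582.3, -41.4, 52.4]
orientation: [3.142, -0.0, -0.205]
force: [1.4, -3.7, 0.5]
opening: 0.6
finger_force: 1.9
```

Call:
step_arm(series=[{"x":0,"y":-0.03,"z":0,"rx":0,"ry":0,"rz":0,"fingers":1},{"x":0,"y":-0.05,"z":0,"rx":0,"ry":0,"rz":0,"fingers":1}])

```text
time_s: 10.22
tool_pos: [582.8, -38.5, 52.3]
orientation: [-3.142, -0.0, -0.205]
force: [1.7, -5.0, 0.8]
opening: 0.4
finger_force: 1.8
```

```bash
python3 -c "
from go import *
plan([(79,-72.5,52)])"
```

```text
t 10.225 pad pos [ 78.6 -75.5  52.3] F pad [ 2.7 -4.6  0.8] dq 0.02
rot units [-0.    -0.001  0.015]
(79, -72.5, 52) [ 0.006 -0.05   0.005]
```

Now small steps until the force rises sharply.

Call:
step_arm(series=[{"x":0,"y":-0.015,"z":0,"rx":0,"ry":0,"rz":0,"fingers":1},{"x":0,"y":-0.03,"z":0,"rx":0,"ry":0,"rz":0,"fingers":1},{"x":0,"y":-0.03,"z":0,"rx":0,"ry":0,"rz":0,"fingers":1}])

```text
time_s: 10.6
tool_pos: [583.1, -37.3, 52.3]
orientation: [3.141, 0.0, -0.205]
force: [2.1, -5.4, 1.4]
opening: 0.4
finger_force: 2.5
```

Call:
step_arm(series=[{"x":0,"y":-0.01,"z":0,"rx":0,"ry":0,"rz":0,"fingers":1},{"x":0,"y":-0.02,"z":0,"rx":0,"ry":0,"rz":0,"fingers":1},{"x":0,"y":-0.02,"z":0,"rx":0,"ry":0,"rz":0,"fingers":1}])

```text
time_s: 10.98
tool_pos: [583.2, -37.2, 52.3]
orientation: [3.139, 0.0, -0.205]
force: [1.1, -9.2, -0.0]
opening: 0.5
finger_force: 4.5
```

Call:
step_arm(series=[{"x":0,"y":-0.01,"z":0,"rx":0,"ry":0,"rz":0,"fingers":1},{"x":0,"y":-0.02,"z":0,"rx":0,"ry":0,"rz":0,"fingers":1},{"x":0,"y":-0.02,"z":0,"rx":0,"ry":0,"rz":0,"fingers":1}])

```text
time_s: 11.35
tool_pos: [583.2, -37.1, 52.3]
orientation: [3.137, 0.0, -0.204]
force: [0.2, -12.8, 1.6]
opening: 0.5
finger_force: 6.6
```

The position has stopped while the force climbed to 13 N, so the head is seated. I'll back off and check.

Call:
step_arm(series=[{"x":0,"y":0.15,"z":0,"rx":0,"ry":0,"rz":0,"fingers":1},{"x":0,"y":0.6,"z":0,"rx":0,"ry":0,"rz":0,"fingers":1},{"x":0,"y":0.9,"z":-0.5,"rx":0,"ry":0,"rz":0,"fingers":1},{"x":-0.5,"y":1.2,"z":-1.2,"rx":0,"ry":0,"rz":0,"fingers":1},{"x":-1.2,"y":2,"z":-2,"rx":0,"ry":0,"rz":0,"fingers":1},{"x":-2,"y":3,"z":-2.5,"rx":0,"ry":0,"rz":0,"fingers":1},{"x":-2.5,"y":3.5,"z":-2.5,"rx":0,"ry":0,"rz":0,"fingers":1},{"x":-2.5,"y":3.5,"z":-2.5,"rx":0,"ry":0,"rz":0,"fingers":1},{"x":-2.5,"y":3.5,"z":-2.5,"rx":0,"ry":0,"rz":0,"fingers":1}])

```text
time_s: 12.48
tool_pos: [393.7, -209.0, 201.9]
orientation: [-3.14, 0.0, -0.206]
force: [-0.3, 0.2, -1.1]
opening: 0.6
finger_force: 0.0
```

```bash
python3 -c "
from go import *
plan([])
out=[]
for n,r in (('scene',(slice(130,230),slice(285,385))),('side',(slice(170,270),slice(250,350)))):
    p,d=eyes.snapshot(n); out.append(cv2.resize(p[r][:,:,::-1],None,fx=4,fy=4,interpolation=cv2.INTER_CUBIC))
cv2.imwrite('pics/both2.png',np.hstack(out))
for n in('scene','side'):
  for P in ((79,-60,58),(79,-74,58)): print(n,(proj(eyes.get_calibration(n),M@np.array(P)+[X,Y,0])[0]-([285,130] if n=='scene' else [250,170]))*4)
"
```

```text
t 12.475 pad pos [ -71.4 -281.3  201.9] F pad [-0.4  0.1 -1.1] dq 0.04
rot units [-0.012  0.002  0.005]
scene [116.41332372 214.27044487]
scene [ 97.60096123 201.27705878]
side [254.74443866 235.3283707 ]
side [258.18353137 254.75771982]
```

View pics/both2.png

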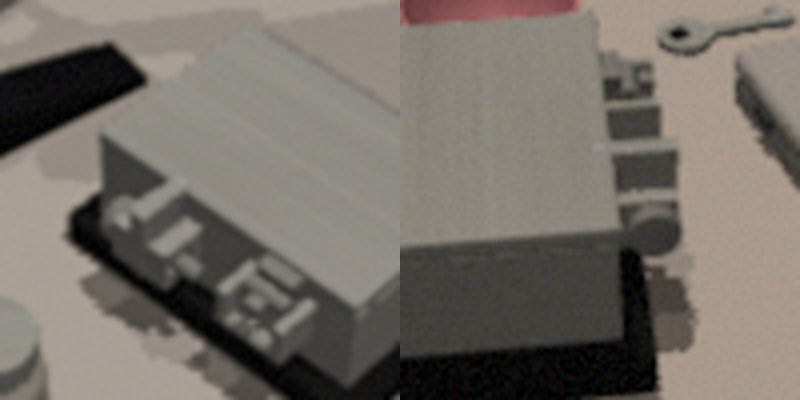

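The head sits against the fork at (115,212) in the left view and (654,230) in the right, matching the projected home position. The cover is shut.

```bash
python3 -c "
from bench import arm
print(arm.finish_job())"
```

```text
the job is handed in; nothing more can be done
None
```

I shut the cover until the catch held it with the hand off, then pushed the pin until its head seated on the fork; readings stayed under about 16 N, I saw no other item disturbed, and I handed the job in at about 12.6 s, without being shown the verdict.

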